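# Nip a glue-up in the bench screw press

### The arm

A 7-joint arm with a two-finger parallel gripper is mounted at the origin on the work surface. World frame = base frame: x ahead of the robot, y to its left, z up, the work surface at z = 0. Lengths are in m, angles in rad, forces in N, time in s.
With the tool pointing down it reaches from about 0.425 to 0.875 m from the base axis. Payload 8.4 kg.
Tool frame: the origin (TCP) lies on the front face of the gripper's body, between the roots of the fingers; the fingertips stand 70 mm ahead of it and the grasp point (between the pads) lies 51 mm ahead of it; z points along the fingers, x is the direction in which the jaws open and shut, and the axes are right-handed (so a half turn about z gives the same grasp; the last joint's range is limited). The gripper opens to 87 mm and grips with 3 to 60 N. Pads are 19 mm wide; open, the fingers measure 117 mm over their backs; the gripper's body (75 mm by 190 mm) begins 51 mm behind the grasp point.
Start: joints at [-1.292, 0.333, 0.04, 1.465, -0.013, 1.343, -0.059], TCP at [0.24, 0.604, 0.292] pointing down, gripper open.
Joint ranges: [-2.58, 2.58], [-0.38, 2.09], [-1.3, 1.39], [0.25, 2.4], [-1.5, 4.64], [0.08, 2.09], [-2.65, 2.65]. Speed limits (rad/s): [2.22, 2.22, 2.79, 2.79, 3.14, 3.14, 3.14].

### API

Orientations are given as a rotation vector (axis times angle).
In Python, from workcell import r gives the robot as it stands.
- The arm moves only by the tool arm_command, never from a script. Its argument "rows" is a list of rows, each a list of 5 numbers: the shift along the tool's x, y, z in cm, then the turn about the tool's z in rad, then the finger opening in cm, from 0 to 8.7. In form: [[dx, dy, dz, yaw, jaw], ...]. A call has 1 to 12 rows; each row is the pose to reach, as a shift and turn from the pose commanded when the call began, along the tool's axes at that moment; what a row does not reach only later rows make up. A row lasts 1/8 s, in which the tool goes at most 62.5 mm and 10.7 degrees, less where a joint would pass 70% of its speed; a pose out of reach is approached as far as the arm can. A call with a gripper value outside its range is refused whole. The fingers move at their own pace and stop on an object; "squeeze" is the grip in N (left out, the last holds). Time passes only in rows, so rows that repeat a pose let the fingers close. It gives the time, the measured TCP pose, the force and the opening at its end, in the units of the state.
- r.sense(): the state, without advancing time (a new reading comes with each control period).
- r.get_image(name): name is "scene" or "top" or "wrist"; returns the picture (480x640x3 uint8, blue, green, red); there is no depth.
- r.camera_params(name): a dict with "fx", "fy", "cx", "cy" (pixels), "world_to_cam" (4x4, takes a point from world to camera coordinates); the wrist camera has in their place "tool_from_camera" (4x4, takes a point from camera to tool coordinates, whose origin is the TCP and whose axes are the tool frame's). Camera axes: x right, y up, looking along -z (the intrinsics and any distortion apply to the point x, -y, -z); pixel columns grow to the right and rows downward; lengths in m; the calibration is good to about 2 mm. The wrist camera is an equidistant fisheye: a pixel r from the principal point sees the ray r / f radians off the axis. A picture is of the moment at which its call begins: read the wrist's pose just before it. camera_params takes no time and is no camera call.
- r.finish_job(): hands the job in, once; it reports no verdict.
The state is a dict: "t": time; "joint_positions": joint angles; "qvel": joint speeds; "effort": joint torques, N m; "tool_pos": TCP position; "tool_rot": TCP orientation; "wrist_force": force on the tool from outside, world axes, zero at the start; "ft_torque": the same for the moment, N m; "opening": finger opening in m.
Only numpy, scipy, OpenCV 4.12 (cv2) and the standard library are available. Lean on these libraries where they do the work, as an engineer would, in place of code of your own. Each camera call takes 0.05 s, during which the arm holds its last target.

### The job

A freshly glued board lies between its two plywood cauls in the green screw press, but the platen still stands clear of it. With a finger, push the arms of the cross handle on top of the press round, clockwise as seen from above, until the platen bears firmly on the cauls and the handle will go no further; then take the hand away. Only push the handle, do not grip it, and leave the cauls and everything else on the bench where they are.

Things in the scene. Friction and masses are not known exactly. Their poses are not given: they have to be found in the camera images.
- press: green bench screw press, fixed: base 200 (its x) x 250 (its y) x 16 mm, two 22 mm columns 108 mm either side of the middle along its y, crosshead 55 x 250 mm, its top 164 mm above the bench, with a brass nut (68 mm across, top at 174 mm) and column nuts (to 178 mm). A 22 mm screw rises through the nut to the cross handle. Origin on the bench on the screw axis; z up
- cross_handle (a joint): turn of the handle in rad; grows as it is pushed clockwise seen from above, which lowers platen and handle together, 12 mm a turn (1.91 mm per rad). 0 = fully up; at about 4.75 the platen meets the cauls and the handle goes solid (a push of 10 N gains less than 0.1 more). Stays where it is left. Turning takes about 0.25 N m (3.5 N at 72 mm from the axis) until then. Starts between 0.6 and 3.2
- handle_hub (a point): centre of the cross handle's hub, on the screw axis, level with the middle of the arms: 215 mm above the bench when fully down, up to 9.5 mm higher when up. Hub 42 mm across, from 16 mm below to 25 mm above this point; below it only the screw. Turns with the handle: x and y along the arms, z up
- spoke_knob (a point): centre of the black ball knob (28 mm) ending the arm along the handle's +x, 100 mm from the axis, level with the hub point. The four arms are alike: straight, level, 12 mm thick steel, 90 degrees apart, each with such a knob; no rim joins them. The space under the arms is free for 35 mm, save for the screw
- platen: steel pressing plate 170 x 180 x 14 mm sliding on the columns; origin at the centre of its underside. It is down when that is 58 mm above the bench
- pack: two plywood cauls with the glued board between them, one loose pack 150 x 150 x 42 mm lying on the base plate under the platen; origin at the centre of its underside, 16 mm above the bench
- glue_bottle: white glue bottle, orange cap, 52 mm across, 140 mm tall; origin under its centre
- wax_jar: amber jar with brass lid, 62 mm across, 60 mm tall; origin under its centre
- brass_weight: brass bench weight with a small knob on top, 56 mm across, 72 mm tall; origin under its centre
- sanding_block: grey and black hand sanding block, 40 x 120 x 26 mm, long along its y; origin under its centre
- mallet: mallet with white nylon head (42 mm across, 85 mm long) and wooden handle, 240 mm over all, lying; origin under the handle, 110 mm from the head's axis
- handpiece: black and steel rotary handpiece with a burr, 24 mm thick, 150 mm long, lying on the brown leather mat (4 mm thick); origin under its middle
- awl: awl with wooden handle, 29 mm thick, 143 mm long, lying; origin under its middle
Mind the look-alikes: they are no part of the job. Of the things shaped like the pack, the plywood one is meant.

How it is judged:
By the outcome, as a careful person would: the job done as asked, in the order asked, and still so for the second after the job is handed in, with the robot touching nothing.
It also fails if it takes over 51 s, if anything falls off the work surface, if the arm or the gripper's body presses on something with over 40 N, if the wrist force passes 120 N, or if a joint passes its speed limit or range.

## Working session

There is one attempt and no reset: what is moved stays moved. The work goes in short steps, Python scripts to look and compute and a tool call to move; the robot and the scene stay as the last step left them, time stands still between calls to the robot, and variables do not carry over. Pictures are saved under pics/ and viewed, and the job is handed in when it is done.

Besides the shell and the picture viewer there is one more tool, called after ">>>" in YAML: its name, and indented under it one key for each argument. arm_command: Moves the arm, as the interface text tells. Its arguments: {"type":"object","properties":{"rows":{"type":"array","items":{"type":"array","items":{"type":"number"}}},"squeeze":{"type":"number"}},"required":["rows"]}

```bash
ls; mkdir -p pics
python3 - <<'E'
from workcell import r
import cv2
print(r.sense())
for n in("scene","top","wrist"):
    cv2.imwrite(f"pics/{n}0.png",r.get_image(n)); print(n,r.camera_params(n))
E
```

```text
pics
{'t': 0.0, 'joint_positions': array([-1.29217654,  0.33389902,  0.0399016 ,  1.46625944, -0.01337718,
        1.34329568, -0.05850658]), 'qvel': array([ 1.08076303e-03, -1.55504110e-03, -7.91320709e-04,  6.49433440e-04,
       -1.55622604e-03, -2.19371471e-03,  4.25041097e-05]), 'effort': array([-9.55817122e-04, -6.56349134e+01,  1.33482780e+00, -4.03815937e+01,
       -5.96805057e-02,  4.45999252e-02,  1.29105988e-04]), 'tool_pos': array([0.23969397, 0.6038133 , 0.29137305]), 'tool_rot': array([ 2.59828652e+00,  1.76413541e+00, -1.94224846e-03]), 'wrist_force': array([ 0.82752709, -0.16358673, -0.40312229]), 'ft_torque': array([-0.02673   , -0.02586839, -0.03699677]), 'opening': 0.08745043034313059}
scene {'fx': 492.88360900227735, 'fy': 492.88360900227735, 'cx': 321.8178668975861, 'cy': 242.60544736228434, 'world_to_cam': array([[ 0.75238375,  0.6585912 , -0.01327884, -0.42862988],
       [-0.47035945,  0.55123971,  0.68912754,  0.11904321],
       [ 0.46117316, -0.51224253,  0.7245184 , -1.60152708],
       [ 0.        ,  0.        ,  0.        ,  1.        ]])}
top {'fx': 497.4450052861535, 'fy': 497.4450052861535, 'cx': 328.576947842453, 'cy': 244.9557290910339, 'world_to_cam': array([[-0.01065177, -0.99987732, -0.01148386,  0.04924304],
       [ 0.99572205, -0.01166024,  0.09166042, -0.51735083],
       [-0.09178308, -0.01045839,  0.9957241 , -1.36500229],
       [ 0.        ,  0.        ,  0.        ,  1.        ]])}
wrist {'fx': 371.64829954431775, 'fy': 371.64829954431775, 'cx': 320.5926784769823, 'cy': 241.39483774789082, 'tool_from_camera': array([[ 9.99999802e-01,  6.16360647e-04,  1.29728391e-04,
        -1.17371456e-04],
       [ 6.27270838e-04, -9.55855846e-01, -2.93835342e-01,
        -8.20236698e-02],
       [-5.71069003e-05,  2.93835365e-01, -9.55856043e-01,
        -9.15989946e-02],
       [ 0.00000000e+00,  0.00000000e+00,  0.00000000e+00,
         1.00000000e+00]])}
```

View pics/scene0.png

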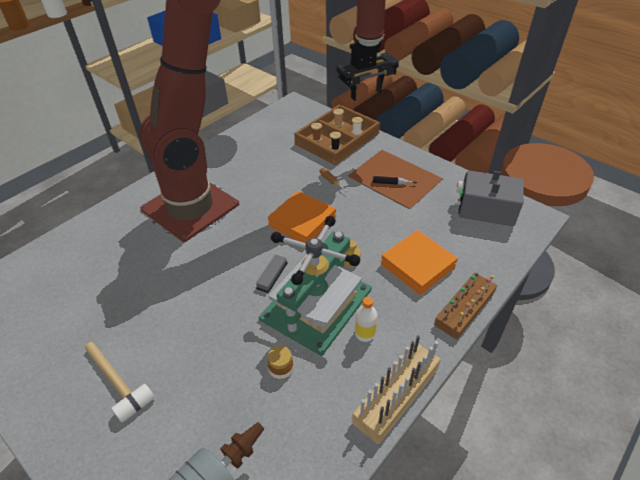

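View pics/top0.png

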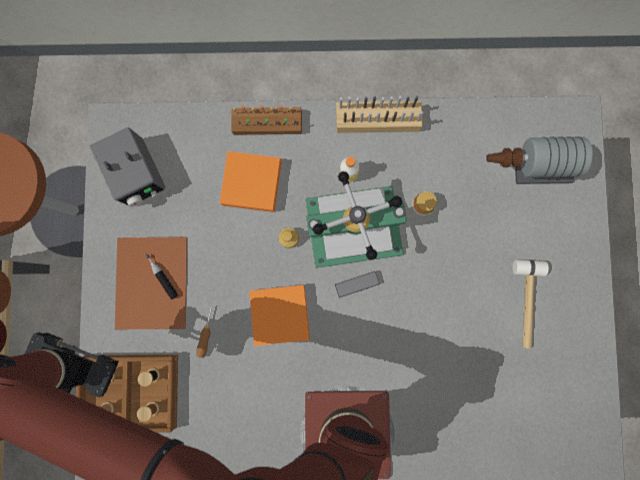

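View pics/wrist0.png

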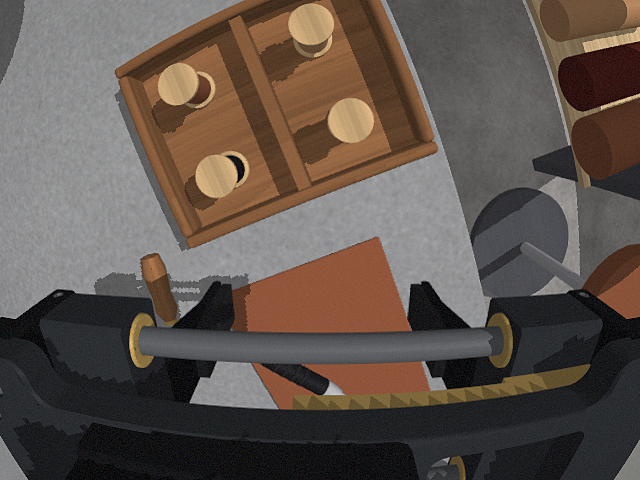

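```bash
cat > h.py <<'E'
import numpy as np, cv2
from workcell import r
from scipy.spatial.transform import Rotation as R
P={n:r.camera_params(n) for n in("scene","top","wrist")}
def ray(n,u,v):
    p=P[n];T=np.linalg.inv(p["world_to_cam"])
    d=np.array([(u-p["cx"])/p["fx"],-(v-p["cy"])/p["fy"],-1]);d=T[:3,:3]@d
    return T[:3,3],d
def onz(n,u,v,z):
    o,d=ray(n,u,v);return o+d*(z-o[2])/d[2]
def tri(a,b):
    (o1,d1),(o2,d2)=ray("scene",*a),ray("top",*b)
    A=np.stack([d1,-d2],1);s=np.linalg.lstsq(A,o2-o1,rcond=None)[0]
    p,q=o1+s[0]*d1,o2+s[1]*d2
    return (p+q)/2,np.linalg.norm(p-q)
def proj(n,X):
    p=P[n];c=p["world_to_cam"]@np.append(X,1);return p["cx"]+p["fx"]*c[0]/-c[2],p["cy"]-p["fy"]*c[1]/-c[2]
E
python3 - <<'E'
from h import *
t=cv2.imread("pics/top0.png");s=cv2.imread("pics/scene0.png")
a=t[160:280,295:445];b=s[205:365,245:400]
cv2.imwrite("pics/tc.png",cv2.resize(a,None,fx=5,fy=5,interpolation=cv2.INTER_CUBIC))
cv2.imwrite("pics/sc.png",cv2.resize(b,None,fx=3.7,fy=3.7,interpolation=cv2.INTER_CUBIC))
for n,im,(x0,y0,x1,y1) in(("top",t,(295,160,445,280)),("scene",s,(262,208,372,292))):
    m=(im.max(2)<45).astype('uint8');m=m[y0:y1,x0:x1]
    k,l,st,c=cv2.connectedComponentsWithStats(m)
    for i in range(1,k):
        if st[i,4]>15: print(n,(c[i]+[x0,y0]).round(1),st[i,2:],onz(n,*(c[i]+[x0,y0]),.22).round(4))
E
```

```text
top [343.5 177.2] [10 12 79] [0.6645 0.0033 0.22  ]
top [395.5 201.6] [13 11 99] [ 0.6028 -0.1212  0.22  ]
top [319.2 228.3] [14 10 89] [0.5404 0.0634 0.22  ]
top [371.1 252.9] [11 13 89] [ 0.4795 -0.06    0.22  ]
scene [329.9 220.9] [10  9 66] [0.5405 0.0683 0.22  ]
scene [276.5 237.3] [ 13  11 101] [ 0.4795 -0.0587  0.22  ]
scene [352.7 259.6] [ 15  11 111] [0.6643 0.0047 0.22  ]
scene [297.4 277.9] [ 12  14 115] [ 0.6045 -0.1183  0.22  ]
scene [270.3 285.3] [18 18 28] [ 0.5735 -0.1728  0.22  ]
```

View pics/tc.png

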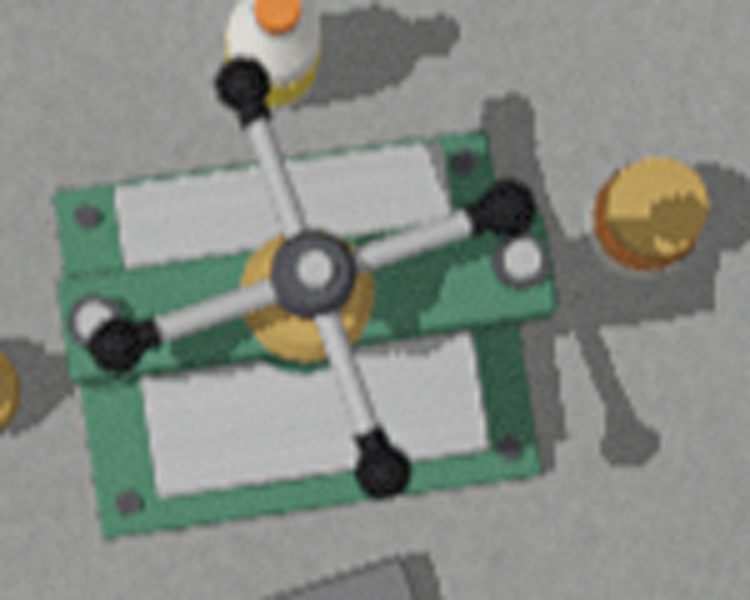

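View pics/sc.png

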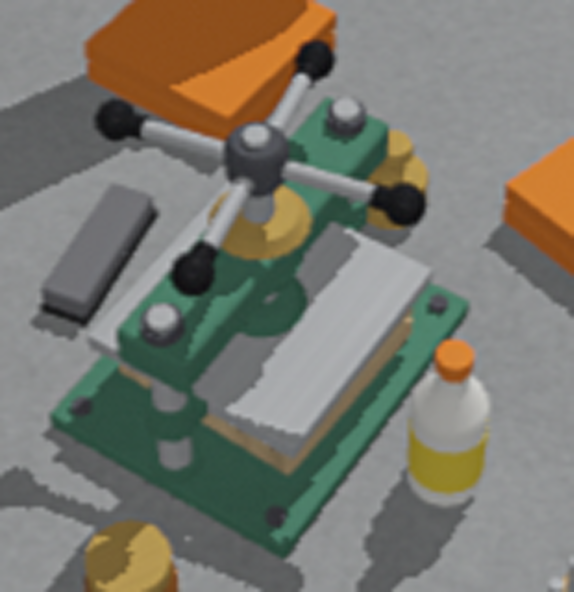

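Run:
```python
from h import *
T=[(343.5,177.2),(395.5,201.6),(319.2,228.3),(371.1,252.9)]
S=[(352.7,259.6),(297.4,277.9),(329.9,220.9),(276.5,237.3)]
X=[]
for a,b in zip(S,T):
    x,e=tri(a,b);X.append(x);print(x.round(4),e.round(4))
X=np.array(X);c=X.mean(0);print(c.round(4),np.linalg.norm(X-c,axis=1).round(4),np.degrees(np.arctan2(*(X-c)[:,1::-1].T)).round(1))
s=r.sense();M=R.from_rotvec(s["tool_rot"]).as_matrix();print(M.round(3),s["tool_pos"],s["joint_positions"].round(3))
# desired TCP
for a in (150,):
  p=c+[.065*np.cos(np.radians(a)),.065*np.sin(np.radians(a)),0]; p[2]=.33
  print(p, M.T@(p-s["tool_pos"])*100)
```

```text
[0.6645 0.0037 0.2209] 0.0007
[ 0.6039 -0.1199  0.2206] 0.0032
[0.5412 0.0648 0.2227] 0.0036
[ 0.4798 -0.0596  0.2209] 0.001
[ 0.5724 -0.0278  0.2213] [0.0974 0.0974 0.0976 0.0979] [  18.9  -71.1  108.6 -161. ]
[[ 0.369  0.929 -0.   ]
 [ 0.929 -0.369 -0.001]
 [-0.001  0.    -1.   ]] [0.23966636 0.60392156 0.29157828] [-1.292  0.334  0.04   1.466 -0.013  1.343 -0.059]
[0.51606745 0.00473325 0.33      ] [-45.50178456  47.79409409  -3.78369986]
```

>>> arm_command:
  rows:
    - [0,0,-4,0,0]
    - [-4,4,-4,0.12,0]
    - [-8,8.5,-4,0.24,0]
    - [-12.5,13,-4,0.36,0]
    - [-16.5,17.5,-4,0.48,0]
    - [-21,22,-4,0.6,0]
    - [-25,26,-4,0.72,0]
    - [-29,30.5,-4,0.84,0]
    - [-33,35,-4,0.96,0]
    - [-37.5,39,-4,1.08,0]
    - [-41.5,43.5,-4,1.19,0]
    - [-45.5,47.8,-4,1.193,0]

```text
t: 1.65
tool_pos: [0.5166, 0.003, 0.3324]
tool_rot: [-3.141, 0.003, -0.001]
wrist_force: [1.5, 1.2, -0.3]
opening: 0.0002
```

Run:
```python
from h import *
s=r.sense();print(s["tool_pos"],R.from_rotvec(s["tool_rot"]).as_matrix().round(3),s["joint_positions"].round(2),s["wrist_force"])
w=r.get_image("wrist");sc=r.get_image("scene")
cv2.imwrite("pics/w1.png",w);cv2.imwrite("pics/s1.png",sc[120:380,180:480].repeat(2,0).repeat(2,1))
print(r.sense()["tool_pos"])
```

```text
[0.51659467 0.00296473 0.33239581] [[ 1.    -0.002  0.   ]
 [-0.002 -1.     0.   ]
 [ 0.    -0.    -1.   ]] [-0.71  0.02  0.64  1.75 -0.01  1.37 -0.07] [ 1.53449624  1.18632046 -0.29938317]
[ 0.51741588 -0.00197739  0.3324791 ]
```

View pics/w1.png

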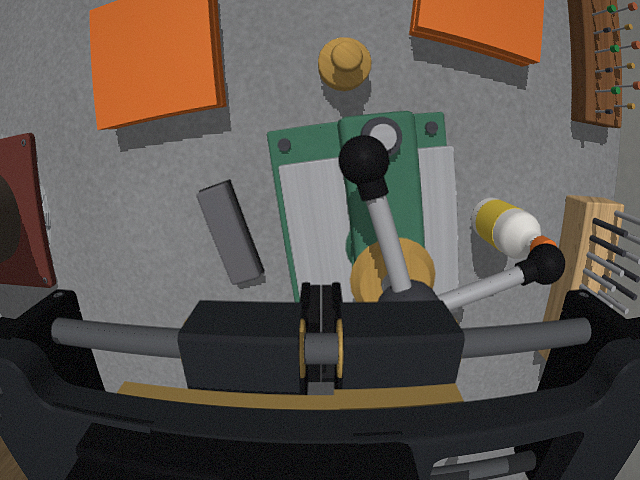

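View pics/s1.png

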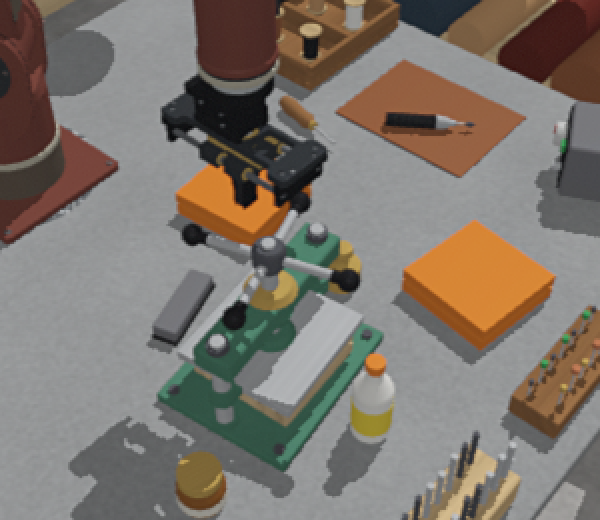

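>>> arm_command:
  rows:
    - [0,0,3,0,0]
    - [0,0,5,0,0]
    - [0,0,6.2,0,0]
    - [0,0,6.2,0,0]

```text
t: 2.25
tool_pos: [0.5158, 0.005, 0.2698]
tool_rot: [3.141, 0.0, -0.002]
wrist_force: [-0.2, -0.2, 0.2]
opening: 0.0003
```

Run:
```python
from h import *
s=r.sense();p=s["tool_pos"];print(s["t"],p,s["joint_positions"].round(2),s["wrist_force"])
c=np.array([.5724,-.0278]);d=p[:2]-c;print(np.hypot(*d),np.degrees(np.arctan2(d[1],d[0])))
# rows: orbit clockwise at r .066 from angle 154, relative to commanded ~ measured
a0=154;p0=c+.061*np.array([np.cos(np.radians(a0)),np.sin(np.radians(a0))])
for a in range(144,-120,-10):
  q=c+.066*np.array([np.cos(np.radians(a)),np.sin(np.radians(a))])-p[:2]
  print(a,(q*[1,-1]*100).round(1))
```

```text
2.25 [0.51584976 0.00504755 0.26978329] [-0.7   0.07  0.64  1.84 -0.04  1.24 -0.05] [-0.24926222 -0.18020602  0.2095245 ]
0.065397950510945 149.8495777823924
144 [ 0.3 -0.6]
134 [ 1.1 -1.5]
124 [ 2.  -2.2]
114 [ 3.  -2.7]
104 [ 4.1 -3.1]
94 [ 5.2 -3.3]
84 [ 6.3 -3.3]
74 [ 7.5 -3.1]
64 [ 8.5 -2.6]
54 [ 9.5 -2.1]
44 [10.4 -1.3]
34 [11.1 -0.4]
24 [11.7  0.6]
14 [12.1  1.7]
4 [12.2  2.8]
-6 [12.2  4. ]
-16 [12.   5.1]
-26 [11.6  6.2]
-36 [11.   7.2]
-46 [10.2  8. ]
-56 [9.3 8.8]
-66 [8.3 9.3]
-76 [7.3 9.7]
-86 [6.1 9.9]
-96 [5.  9.8]
-106 [3.8 9.6]
-116 [2.8 9.2]
```

>>> arm_command:
  rows:
    - [0.3,-0.5,0,0,0]
    - [0.7,-1.0,0,0,0]
    - [1.1,-1.5,0,0,0]
    - [1.5,-1.8,0,0,0]
    - [2.0,-2.2,0,0,0]
    - [2.5,-2.5,0,0,0]
    - [3.0,-2.7,0,0,0]
    - [3.5,-2.9,0,0,0]
    - [4.1,-3.1,0,0,0]
    - [4.7,-3.2,0,0,0]
    - [5.2,-3.3,0,0,0]
    - [5.7,-3.3,0,0,0]

```text
t: 3.75
tool_pos: [0.5734, 0.0381, 0.2701]
tool_rot: [-3.141, -0.0, 0.001]
wrist_force: [-4.5, -1.9, -0.4]
opening: 0.0001
```

```bash
cat > st.py <<'E'
from h import *
import sys
s=r.sense();p=s["tool_pos"];print(s["t"],p.round(4),s["joint_positions"].round(2),s["wrist_force"].round(1),s["ft_torque"].round(2))
c=np.array([.5724,-.0278]);d=p[:2]-c;print(np.hypot(*d),np.degrees(np.arctan2(d[1],d[0])))
n=sys.argv[1]
if n!="-":
  a=r.get_image("top")[130:310,260:480];b=r.get_image("scene")[150:330,210:430]
  cv2.imwrite(f"pics/{n}.png",cv2.resize(np.hstack([a,b]),None,fx=1.8,fy=1.8))
E
python3 st.py p1
```

```text
3.75 [0.5734 0.0381 0.2701] [-0.69  0.21  0.63  1.71 -0.13  1.26 -0.03] [-4.5 -1.9 -0.4] [-0.37  0.98 -0.09]
0.06594584244450664 89.15280682506116
```

View pics/p1.png

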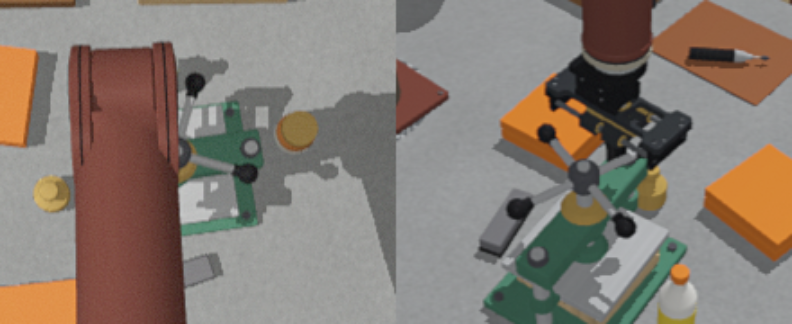

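>>> arm_command:
  rows:
    - [0.6,0,0,0,0]
    - [1.2,0.1,0,0,0]
    - [1.8,0.2,0,0,0]
    - [2.3,0.4,0,0,0]
    - [2.8,0.7,0,0,0]
    - [3.3,0.9,0,0,0]
    - [3.8,1.2,0,0,0]
    - [4.3,1.6,0,0,0]
    - [4.7,2.0,0,0,0]
    - [5.1,2.4,0,0,0]
    - [5.4,2.9,0,0,0]
    - [5.7,3.4,0,0,0]

```text
t: 5.35
tool_pos: [0.6304, 0.0036, 0.2703]
tool_rot: [-3.142, -0.0, -0.0]
wrist_force: [-2.7, 2.7, -0.0]
opening: 0.0007
```

```bash
python3 st.py p2
```

```text
5.35 [0.6304 0.0036 0.2703] [-0.58  0.35  0.64  1.57 -0.21  1.29  0.09] [-2.7  2.7 -0. ] [0.43 0.6  0.03]
0.06599173927449874 28.435721682216503
```

View pics/p2.png

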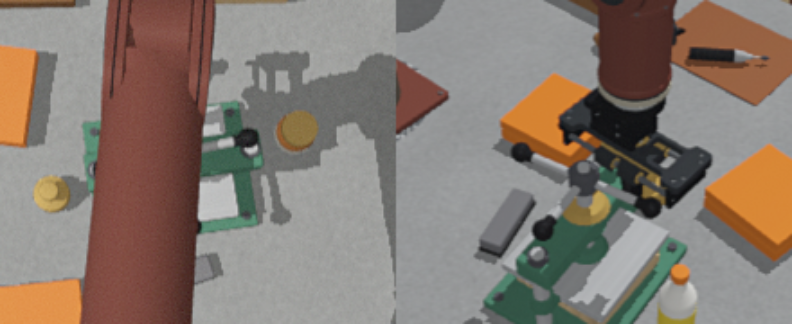

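>>> arm_command:
  rows:
    - [0.3,0.5,0,0,0]
    - [0.5,1.0,0,0,0]
    - [0.7,1.6,0,0,0]

```text
t: 5.82
tool_pos: [0.6373, -0.0122, 0.2703]
tool_rot: [-3.141, -0.0, 0.0]
wrist_force: [-2.0, 4.4, -0.2]
opening: 0.0005
```

>>> arm_command:
  rows:
    - [0.1,0.5,0,0,0]
    - [0.1,1.1,0,0,0]
    - [0.1,1.7,0,0,0]

```text
t: 6.2
tool_pos: [0.6383, -0.0293, 0.2702]
tool_rot: [-3.141, -0.0, -0.0]
wrist_force: [-1.9, 4.0, -0.9]
opening: 0.0006
```

>>> arm_command:
  rows:
    - [0.0,0.6,0,0,0]
    - [-0.1,1.2,0,0,0]
    - [-0.2,1.7,0,0,0]

```text
t: 6.58
tool_pos: [0.6363, -0.0466, 0.2704]
tool_rot: [3.141, -0.0, 0.001]
wrist_force: [-0.5, 3.8, -0.3]
opening: 0.0005
```

```bash
python3 st.py p3
```

```text
6.575 [ 0.6363 -0.0466  0.2704] [-0.5   0.37  0.66  1.55 -0.23  1.3   0.18] [-0.5  3.8 -0.3] [ 0.77  0.05 -0.05]
0.06657787032822599 -16.422714816883385
```

View pics/p3.png

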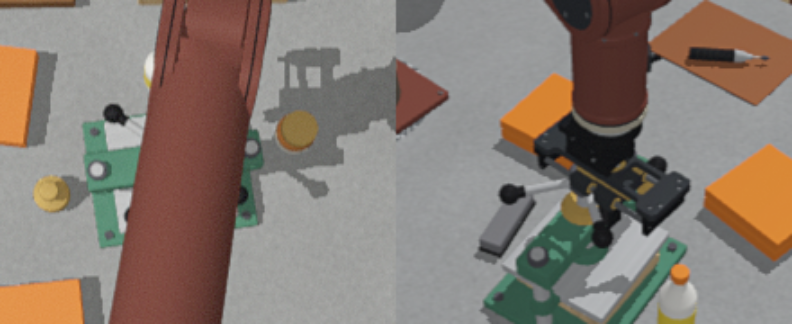

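>>> arm_command:
  rows:
    - [-0.2,0.5,0,0,0]
    - [-0.4,1.1,0,0,0]
    - [-0.7,1.6,0,0,0]

```text
t: 7.05
tool_pos: [0.6291, -0.0625, 0.2703]
tool_rot: [3.141, -0.0, 0.0]
wrist_force: [-0.2, 3.9, -1.1]
opening: 0.0005
```

```bash
python3 st.py -
```

```text
7.05 [ 0.6291 -0.0625  0.2703] [-0.49  0.35  0.66  1.57 -0.22  1.3   0.21] [-0.2  3.9 -1.1] [ 0.7  -0.11 -0.09]
0.0664949940035015 -31.49619928463569
```

>>> arm_command:
  rows:
    - [-0.3,0.5,0,0,0]
    - [-0.7,0.9,0,0,0]
    - [-1.1,1.3,0,0,0]

```text
t: 7.42
tool_pos: [0.618, -0.0754, 0.2703]
tool_rot: [3.142, -0.0, 0.0]
wrist_force: [1.9, 4.2, -1.2]
opening: 0.0007
```

```bash
python3 st.py -
```

```text
7.425 [ 0.618  -0.0754  0.2703] [-0.48  0.33  0.67  1.59 -0.21  1.29  0.22] [ 1.9  4.2 -1.2] [ 0.61 -0.39 -0.02]
0.06594275122933502 -46.26224458272292
```

>>> arm_command:
  rows:
    - [-0.4,0.4,0,0,0]
    - [-0.9,0.8,0,0,0]
    - [-1.4,1.1,0,0,0]

```text
t: 7.8
tool_pos: [0.6039, -0.0866, 0.2703]
tool_rot: [3.141, -0.001, 0.0]
wrist_force: [2.3, 2.6, -0.8]
opening: 0.0003
```

```bash
python3 st.py p4
```

```text
7.8 [ 0.6039 -0.0866  0.2703] [-0.48  0.3   0.68  1.63 -0.2   1.28  0.23] [ 2.3  2.6 -0.8] [ 0.45 -0.44  0.02]
0.06669187321739484 -61.82135617808329
```

View pics/p4.png

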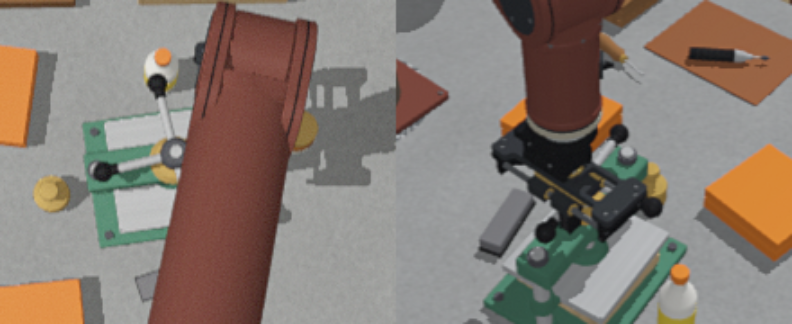

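>>> arm_command:
  rows:
    - [-0.5,0.2,0,0,0]
    - [-1.0,0.4,0,0,0]
    - [-1.5,0.6,0,0,0]

```text
t: 8.28
tool_pos: [0.59, -0.0909, 0.2704]
tool_rot: [-3.14, -0.002, -0.004]
wrist_force: [12.1, 6.8, -5.5]
opening: 0.0006
```

```bash
python3 st.py -
```

```text
8.275 [ 0.59   -0.0909  0.2704] [-0.49  0.27  0.68  1.66 -0.18  1.27  0.23] [12.1  6.8 -5.5] [ 1.35 -2.59  0.01]
0.06553250079657912 -74.46247292689388
```

>>> arm_command:
  rows:
    - [-0.3,0.1,0,0,0]
    - [-0.3,0.1,0,0,0]
    - [-0.3,0.1,0,0,0]

```text
t: 8.65
tool_pos: [0.588, -0.0914, 0.2705]
tool_rot: [-3.141, -0.003, -0.007]
wrist_force: [13.3, 6.5, -6.1]
opening: 0.0001
```

```bash
python3 st.py p5
```

```text
8.65 [ 0.588  -0.0914  0.2705] [-0.49  0.27  0.68  1.67 -0.18  1.27  0.23] [13.3  6.5 -6.1] [ 1.06 -2.78  0.02]
0.06551482049397979 -76.2493292725252
```

View pics/p5.png

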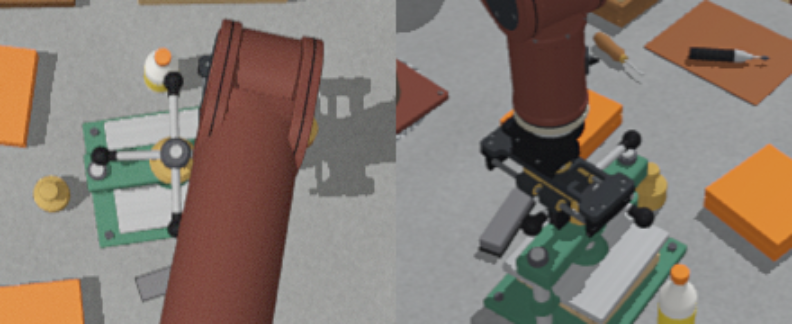

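>>> arm_command:
  rows:
    - [-0.3,0.0,0,0,0]
    - [-0.5,0.1,0,0,0]
    - [-0.5,0.1,0,0,0]

```text
t: 9.12
tool_pos: [0.5849, -0.0917, 0.2707]
tool_rot: [-3.141, -0.005, -0.015]
wrist_force: [23.9, 6.8, -13.9]
opening: 0.0003
```

```bash
python3 st.py p6
```

```text
9.125 [ 0.5849 -0.0917  0.2707] [-0.49  0.26  0.68  1.68 -0.17  1.26  0.23] [ 23.9   6.8 -13.9] [ 1.3  -5.38 -0.17]
0.06509232843971424 -78.89470218606029
```

View pics/p6.png

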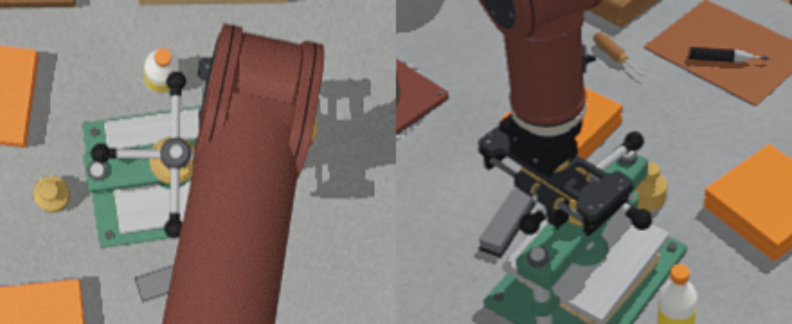

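>>> arm_command:
  rows:
    - [0.8,-0.1,0,0,0]
    - [2.0,-0.5,0,0,0]
    - [3.5,-1.2,0,0,0]
    - [3.5,-1.2,0,0,0]
    - [3.5,-1.2,-3,0,0]
    - [3.5,-1.2,-7,0,0]
    - [3.5,-1.2,-10,0,0]
    - [3.5,-1.2,-10,0,0]

```text
t: 10.22
tool_pos: [0.6165, -0.0831, 0.3727]
tool_rot: [3.141, -0.001, 0.005]
wrist_force: [-0.1, -0.3, 0.2]
opening: 0.0007
```

```bash
python3 st.py p7
```

```text
10.225 [ 0.6165 -0.0831  0.3727] [-0.48  0.28  0.7   1.44 -0.18  1.48  0.21] [-0.1 -0.3  0.2] [-0.07  0.04 -0.06]
0.07074406704936774 -51.39825378818828
```

View pics/p7.png

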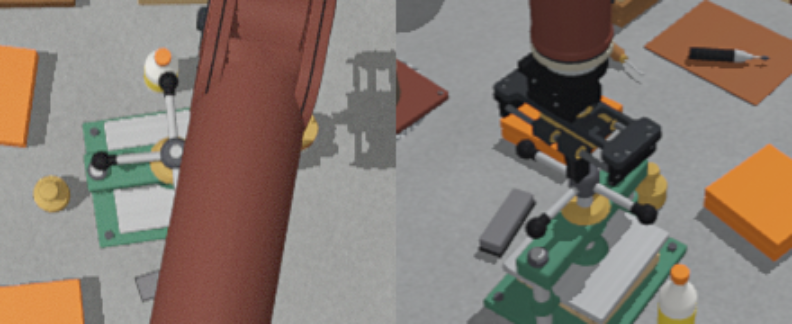

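>>> arm_command:
  rows:
    - [0,-5,0,0,0]
    - [0,-10,0,0,0]
    - [0,-15,0,0,0]
    - [0,-20,0,0,0]
    - [0,-25,0,0,0]
    - [0,-30,0,0,0]
    - [0,-35,0,0,0]
    - [0,-35,0,0,0]
    - [0,-35,0,0,0]

```text
t: 11.45
tool_pos: [0.6161, 0.2671, 0.369]
tool_rot: [3.14, -0.001, -0.002]
wrist_force: [-0.0, -1.0, 0.3]
opening: 0.0003
```

```bash
python3 st.py p8
cat > ang.py <<'E'
from h import *
t=r.get_image("top");s=r.get_image("scene");out={}
for n,im,(x0,y0,x1,y1) in(("top",t,(295,160,445,280)),("scene",s,(262,205,375,300))):
    m=(im.max(2)<45).astype('uint8')[y0:y1,x0:x1]
    k,l,st,c=cv2.connectedComponentsWithStats(m)
    L=[onz(n,*(c[i]+[x0,y0]),.215) for i in range(1,k) if 40<st[i,4]<160]
    for p in L:
        d=p[:2]-[.5724,-.0278];print(n,p.round(4),np.hypot(*d).round(4),np.degrees(np.arctan2(d[1],d[0])).round(1))
E
python3 ang.py
```

```text
11.45 [0.6161 0.2671 0.369 ] [-0.86  0.38  0.54  1.3  -0.19  1.51 -0.34] [-0.  -1.   0.3] [-0.12  0.04  0.01]
0.2980733480389893 81.57177107830614
top [ 0.6689 -0.0206  0.215 ] 0.0968 4.3
top [ 0.5792 -0.126   0.215 ] 0.0984 -86.0
top [0.5638 0.0685 0.215 ] 0.0967 95.1
top [ 0.4739 -0.0369  0.215 ] 0.0989 -174.7
scene [0.5653 0.0709 0.215 ] 0.0989 94.1
scene [ 0.4754 -0.0367  0.215 ] 0.0974 -174.8
scene [ 0.6688 -0.0193  0.215 ] 0.0967 5.1
scene [ 0.5815 -0.1232  0.215 ] 0.0958 -84.5
```

View pics/p8.png

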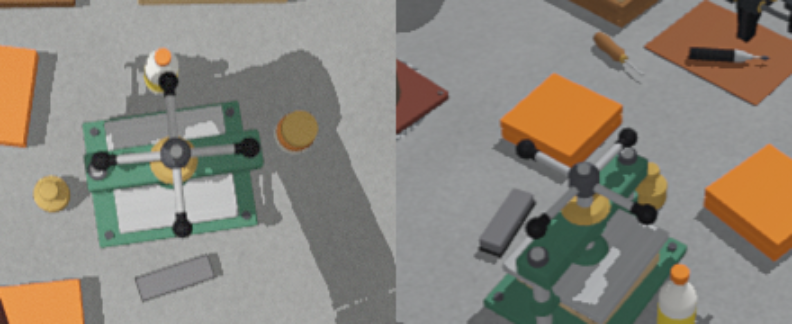

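Run:
```python
from h import *
s=r.get_image("scene");a=cv2.imread("pics/scene0.png")
f=lambda im:cv2.resize(im[240:355,250:385],None,fx=2.9,fy=2.9,interpolation=cv2.INTER_CUBIC)
cv2.imwrite("pics/cmp.png",np.hstack([f(a),f(s)]))
t=r.get_image("top");t0=cv2.imread("pics/top0.png")
cv2.imwrite("pics/top_end.png",t)
```

```text
(no output)
```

View pics/cmp.png

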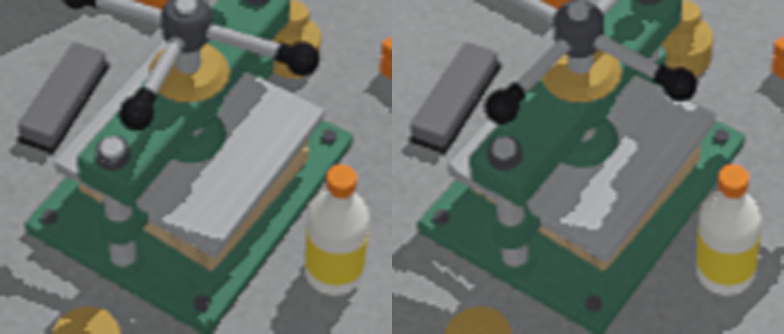

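View pics/top_end.png

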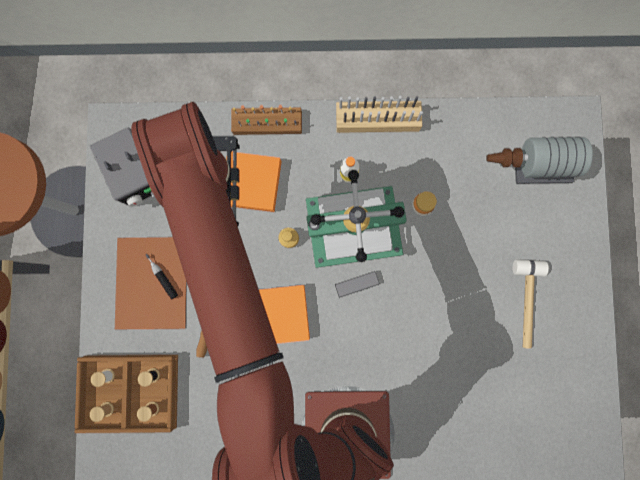

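The before/after crop (platen corner near (215,260) and (605,262)) shows the platen now resting on the pack. In the top view the bottle, jar, weight and sanding block are where they were. The handle's arms point at about 4.7°, and the hand is clear of the press.

```bash
python3 ang.py | head -4
python3 - <<'E'
from workcell import r
s=r.sense();print(s["t"],s["wrist_force"],abs(s["qvel"]).max());print(r.finish_job())
E
```

```text
top [ 0.6692 -0.0206  0.215 ] 0.097 4.2
top [ 0.5794 -0.1257  0.215 ] 0.0982 -85.9
top [0.5641 0.0684 0.215 ] 0.0966 94.9
top [ 0.4736 -0.0366  0.215 ] 0.0992 -174.9
11.85 [0.35071482 0.01432608 0.16929766] 0.004541625315806557
the job is handed in; nothing more can be done
None
```

The press is screwed down. With the closed fingers I pushed one arm of the cross handle clockwise by about 3.4 rad in one continuous sweep, without gripping it. I then backed off, lifted clear and handed the job in at about 12 s.

- **Firmness:** the push held at about 4–5 N while the handle turned freely. It then rose to about 14 N, and to about 28 N at the last push while the handle barely moved, so the handle had gone solid. The highest wrist force I read was about 28 N.
- **After release:** the handle sprang back about 0.1 rad, which I take as elastic recovery of the pressed pack. I did not push again to confirm it. It then held still over two measurements, to within the roughly 1° the camera can resolve.
- **Platen:** the final picture shows it resting on the cauls. A gap of a fraction of a millimetre would be too small to see, so the force rise is the main evidence of contact.
- **Surroundings:** in the pictures the cauls and the objects around the press look unmoved. At hand-in the hand was clear of everything and the wrist force was close to zero.

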